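# Release the latched key of a tube shaker

### The arm

A 6-joint arm with a two-finger parallel gripper is mounted at the origin on the work surface. World frame = base frame: x ahead of the robot, y to its left, z up, the work surface at z = 0. Lengths are in m, angles in rad, forces in N, time in s.
With the tool pointing down it reaches from about 0.25 to 0.775 m from the base axis. Payload 8.9 kg.
Tool frame: the origin (TCP) lies at the very end of the fingers, on their centre line; the grasp point (between the pads) lies 19 mm behind it; y points along the fingers, z is the direction in which the jaws open and shut, and the axes are right-handed (so a half turn about y gives the same grasp; the last joint's range is limited). The gripper opens to 85 mm and grips with 20 to 120 N. Pads are 22 mm wide; open, the fingers measure 114 mm over their backs; the gripper's body (76 mm by 85 mm) begins 54 mm behind the grasp point. The pads swing forward as they close: fully open they stand 13 mm farther back than shut.
Start: joints at [-1.282, 0.291, -0.153, 1.127, 0, 1.431], TCP at [0.218, -0.478, 0.231] pointing down, gripper open.
Joint ranges: [-2.52, 2.52], [-0.91, 1.74], [-1.3, 1.37], [-1.96, 2.02], [-1.52, 1.47], [-3.14, 3.14]. Speed limits (rad/s): [2.22, 2.22, 2.79, 3.14, 3.14, 3.14].

### API

Orientations are given as a unit quaternion [w, x, y, z].
In Python, from workcell import ctrl gives the robot as it stands. The module is installed in compiled form; this text tells all that it offers.
- The arm moves only by the tool arm_command, never from a script. Its argument "targets" is a list of rows, each an object of numbers: "tx", "ty", "tz": the shift along the tool's x, y, z in mm; "rx", "ry", "rz": the turn, a rotation vector about the tool's x, y, z in degrees; "hand": the opening, from 0 (shut) to 1 (fully open). A call has 1 to 20 rows; each row is the pose to reach, as a shift and turn from the pose commanded when the call began, along the tool's axes at that moment; what a row does not reach only later rows make up. A row lasts 1/12 s, in which the tool goes at most 41.7 mm and 7.16 degrees, less where a joint would pass 70% of its speed; a pose out of reach is approached as far as the arm can. A call with a gripper value outside its range is refused whole. The fingers move at their own pace and stop on an object; the grip force is fixed at half the most. Time passes only in rows, so rows that repeat a pose let the fingers close. It gives the time, the measured TCP pose, the force and the opening at its end, in the units of the state.
- ctrl.get_state(): the state, without advancing time (a new reading comes with each control period).
- ctrl.camera(name): name is "side" or "top" or "wrist"; returns the picture (420x560x3 uint8, red, green, blue); there is no depth.
- ctrl.camera_model(name): a dict with "fx", "fy", "cx", "cy" (pixels), "position" and "orientation" of the camera in the world. Camera axes: x right, y down, z forward; pixel columns grow to the right and rows downward; lengths in m; the calibration is good to about 2 mm. The wrist camera is an equidistant fisheye: a pixel r from the principal point sees the ray r / f radians off the axis. A picture is of the moment at which its call begins: read the wrist's pose just before it. camera_model takes no time and is no camera call; for the wrist camera it gives the pose at the moment of the call.
- ctrl.finish_job(): hands the job in, once; it reports no verdict.
The state is a dict: "t": time; "joint_positions": joint angles; "joint_velocities": joint speeds; "effort": joint torques, N m; "position": TCP position; "tool_rot": TCP orientation; "wrist_force": force on the tool from outside, world axes, zero at the start; "ft_torque": the same for the moment, N m; "width": finger opening in m.
Only numpy, scipy, OpenCV 4.12 (cv2) and the standard library are available. Lean on these libraries where they do the work, as an engineer would, in place of code of your own. Each camera call takes 0.05 s, during which the arm holds its last target. There are 200 camera calls.

### The job

Exactly one of the tube shaker's four blue keys has been left latched, a little lower than the others. With closed fingertips tap each key lightly in turn, from the robot's left to its right: the free keys give, the latched one does not. Then press the latched key firmly down and let it spring up, so that all four keys stand up; never press a free key home, and leave everything else on the shaker and the bench where it is.

Things in the scene. Friction and masses are not known exactly. Their poses are not given: they have to be found in the camera images.
- shaker: White bench-top tube shaker, fixed. Flat front console 125 mm deep (x), 360 mm wide (y), deck 66 mm above the bench, with a row of four blue keys at own x = 0, y = +75, +25, -25, -75 mm. From x = 77 mm on: tube block with dark plate, up to 115 mm above the bench. Origin: on the bench under the middle of the key row; x away from the robot, y along the row to the left, z up.
- row (a point): Middle of the key row, at the height of a free key's top (80 mm above the bench), fixed to the shaker. A FREE key stands 14 mm over the deck. It goes straight down: starts to give at 2 N, then 0.9 N per mm (4.7 N at 3 mm, 7.9 N at 6.5 mm), end stop at 8 mm; it springs back when let go. Pressing a free key more than 6.5 mm down counts as pressing it home.
- deck (a point): Middle of the key row at deck height (66 mm above the bench). The one LATCHED key (differs each time) stands 3 mm lower than a free one. It does not give to a tap under 4.7 N. Press it to its end stop, 8 mm below a free key's height (about 9 N): its catch lets go some 5.5 mm below free height (7 N), and it springs up when the finger leaves. It cannot latch again.
- key_1: The first (leftmost) of the four identical blue keys, counted from the robot's left (+y of the shaker) to its right. Cap 30 mm (x) by 28 mm (y); 50 mm from key to key. Origin: middle of its top face, moving with it: 80 mm above the bench when free, 77 mm when latched. Axes as the shaker's. See row and deck for how keys behave.
- key_2: The second of the four identical blue keys, counted from the robot's left (+y of the shaker) to its right. Cap 30 mm (x) by 28 mm (y); 50 mm from key to key. Origin: middle of its top face, moving with it: 80 mm above the bench when free, 77 mm when latched. Axes as the shaker's. See row and deck for how keys behave.
- key_3: The third of the four identical blue keys, counted from the robot's left (+y of the shaker) to its right. Cap 30 mm (x) by 28 mm (y); 50 mm from key to key. Origin: middle of its top face, moving with it: 80 mm above the bench when free, 77 mm when latched. Axes as the shaker's. See row and deck for how keys behave.
- key_4: The fourth (rightmost) of the four identical blue keys, counted from the robot's left (+y of the shaker) to its right. Cap 30 mm (x) by 28 mm (y); 50 mm from key to key. Origin: middle of its top face, moving with it: 80 mm above the bench when free, 77 mm when latched. Axes as the shaker's. See row and deck for how keys behave.
- vial: Small amber vial with red cap, 22 mm across, 40 mm tall, standing loose on the console's deck beside one end of the key row. Origin: centre of its underside. Leave alone.
- block: Small orange plastic spacer block, 22 x 22 x 28 mm tall, loose on the console's deck beside the other end of the key row (vial and block may swap ends). Origin: centre of its underside. Leave alone.
- rack: White tube rack with capped glass tubes, 110 x 220 mm, 144 mm tall, loose on the bench to the left. Origin: centre of its underside. Leave alone.
- meter: White hand-held meter lying on the bench to the right, 150 x 85 x 32 mm, with printed blue dots that are not keys. Origin: centre of its underside. Leave alone.
- reagent: Amber reagent bottle, 70 mm across, 150 mm tall, on the bench to the right. Origin: centre of its underside. Leave alone.
- beaker: Glass beaker, 70 mm across, 85 mm tall, on the bench to the left. Origin: centre of its underside. Leave alone.
- dish: Shallow pale plastic dish, 90 mm across, 18 mm tall, lying on the dark plate of the tube block. Origin: centre of its underside. Leave alone.

How it is judged:
By the outcome, as a careful person would: the job done as asked, in the order asked, and still so for the second after the job is handed in, with the robot touching nothing.
It also fails if it takes over 48 s, if anything falls off the work surface, if the arm or the gripper's body presses on something with over 40 N, if the wrist force passes 120 N, or if a joint passes its speed limit or range.

## Working session

There is one attempt and no reset: what is moved stays moved. The work goes in short steps, Python scripts to look and compute and a tool call to move; the robot and the scene stay as the last step left them, time stands still between calls to the robot, and variables do not carry over. Pictures are saved under pics/ and viewed, about 8 in all and at most 12, crops included, and the job is handed in when it is done.

Besides the shell and the picture viewer there is one more tool, called after "Emit:" by a JSON object that holds its "name" and its "arguments". arm_command: Moves the arm, as the interface text tells. Its arguments: {"type":"object","properties":{"targets":{"type":"array","items":{"type":"object","properties":{"tx":{"type":"number"},"ty":{"type":"number"},"tz":{"type":"number"},"rx":{"type":"number"},"ry":{"type":"number"},"rz":{"type":"number"},"hand":{"type":"number"}}}}},"required":["targets"]}

```bash
mkdir -p pics; python3 - <<'E'
from workcell import ctrl
import cv2,numpy as np
s=ctrl.get_state()
for k in s: print(k,np.round(s[k],4))
for n in("top","side"):
    cv2.imwrite(f"pics/{n}0.png",ctrl.camera(n)[...,::-1]); print({k:np.round(v,4) for k,v in ctrl.camera_model(n).items()})
E
```

```text
t 0.0
joint_positions [-1.2823  0.2913 -0.1541  1.1267 -0.      1.4315]
joint_velocities [-0.0001 -0.0016 -0.0008 -0.0003  0.0002  0.0006]
effort [ 2.70000e-03 -5.37143e+01  3.31371e+01  1.59000e-02 -0.00000e+00
  0.00000e+00]
position [ 0.2177 -0.4773  0.2307]
tool_rot [ 0.15   -0.1501  0.6914 -0.6905]
wrist_force [ 0.9684  0.0046 -0.5397]
ft_torque [ 0.0245 -0.012   0.0374]
width 0.0856
{'fx': np.float64(465.6838), 'fy': np.float64(465.6838), 'cx': np.float64(280.0878), 'cy': np.float64(207.8984), 'position': array([0.341 , 0.0239, 1.5819]), 'orientation': array([-0.0447,  0.7114, -0.6993,  0.0536])}
{'fx': np.float64(416.1995), 'fy': np.float64(416.1995), 'cx': np.float64(281.0986), 'cy': np.float64(208.8266), 'position': array([0.1499, 0.7754, 0.9417]), 'orientation': array([ 0.0954, -0.2216,  0.8958, -0.3733])}
```

View pics/top0.png

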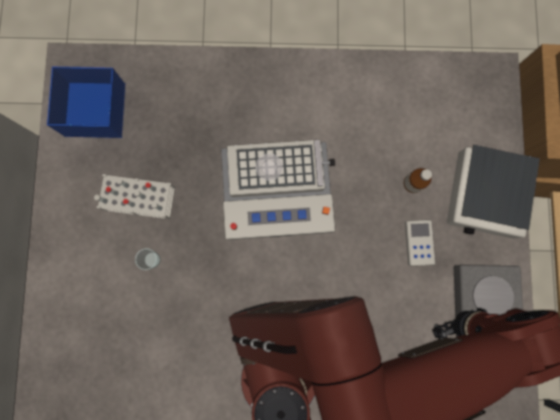

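View pics/side0.png

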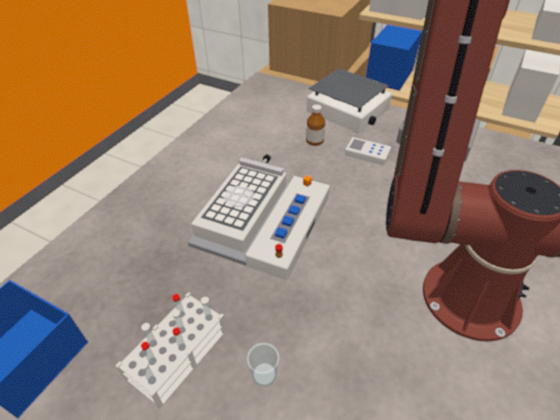

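The top view shows the four keys at about (256..303, 216), with the vial at the left end (234,226) and the block at the right end (326,211). The side view agrees. I'll measure the keys by colour next.

```bash
cat > h.py <<'E'
import cv2,numpy as np
from scipy.spatial.transform import Rotation as R
def rot(q): return R.from_quat(np.r_[q[1:],q[0]])
def px2w(m,uv,z,fish=False):
    """pixels -> world points on the plane at height z"""
    d=(np.atleast_2d(uv)-[m["cx"],m["cy"]])/m["fx"]
    if fish:
        r=np.linalg.norm(d,axis=1,keepdims=True)
        v=np.hstack([d/r*np.sin(r),np.cos(r)])
    else: v=np.hstack([d,np.ones((len(d),1))])
    v=rot(m["orientation"]).apply(v); p=np.array(m["position"])
    return p+v*((z-p[2])/v[:,2])[:,None]
def blue(im,lo,hi,box=None):
    h=cv2.cvtColor(im,cv2.COLOR_RGB2HSV); k=cv2.inRange(h,(100,120,50),(125,255,255))
    n,_,st,c=cv2.connectedComponentsWithStats(k)
    return [(c[i],st[i]) for i in range(1,n) if lo<st[i][4]<hi and (box is None or (box[0]<c[i][0]<box[2] and box[1]<c[i][1]<box[3]))]
E
python3 - <<'E'
from workcell import ctrl
from h import *
s=ctrl.get_state(); print("tool axes\n",rot(s["tool_rot"]).as_matrix().round(3))
for n,box in(("top",(240,200,320,230)),("side",(270,190,310,240))):
    im=cv2.imread(f"pics/{n}0.png")[...,::-1]; b=blue(im,20,400,box); m=ctrl.camera_model(n)
    c=np.array([x[0] for x in b]); print(n,[x[1][4] for x in b]); print(c.round(1)); w=px2w(m,c,.08); print(w.round(4))
    w=w[np.argsort(-w[:,1])]; d=w[-1]-w[0]; print("mid",w.mean(0),"yaw",np.degrees(np.arctan2(d[0],-d[1])),"len",np.hypot(*d[:2]))
m=ctrl.camera_model("wrist"); print({k:np.round(v,4) for k,v in m.items()})
E
```

```text
tool axes
 [[-0.91  -0.     0.415]
 [-0.415  0.001 -0.91 ]
 [-0.    -1.    -0.001]]
top [np.int32(45), np.int32(46), np.int32(45), np.int32(46)]
[[301.7 214.1]
 [271.1 216.1]
 [286.3 214.9]
 [255.7 217.2]]
[[ 0.5325 -0.064   0.08  ]
 [ 0.5241  0.0356  0.08  ]
 [ 0.5287 -0.0138  0.08  ]
 [ 0.5197  0.0854  0.08  ]]
mid [0.52624741 0.01078661 0.08      ] yaw 4.885522040873083 len 0.14994354228563364
side [np.int32(71), np.int32(74), np.int32(86), np.int32(92)]
[[299.8 198.7]
 [293.8 209.6]
 [287.3 220.3]
 [280.4 232.3]]
[[ 0.5324 -0.0569  0.08  ]
 [ 0.5275 -0.007   0.08  ]
 [ 0.5243  0.0408  0.08  ]
 [ 0.5202  0.0905  0.08  ]]
mid [0.52608786 0.01686536 0.08      ] yaw 4.7273101938392 len 0.14791082632110175
{'fx': np.float64(325.1923), 'fy': np.float64(325.1923), 'cx': np.float64(280.9174), 'cy': np.float64(207.7441), 'position': array([ 0.2813, -0.4481,  0.3728]), 'orientation': array([ 0.118 ,  0.8329, -0.5353, -0.0763])}
```

Emit:
{"name": "arm_command", "arguments": {"targets": [{"tx": -30,"tz": -23,"ty": 0,"ry": 2,"hand": 0},{"tx": -60,"tz": -46,"ty": 0,"ry": 4,"hand": 0},{"tx": -90,"tz": -68,"ty": 0,"ry": 6,"hand": 0},{"tx": -120,"tz": -91,"ty": 0,"ry": 8,"hand": 0},{"tx": -150,"tz": -114,"ty": 0,"ry": 10,"hand": 0},{"tx": -180,"tz": -137,"ty": 0,"ry": 12,"hand": 0},{"tx": -210,"tz": -160,"ty": 5,"ry": 14,"hand": 0},{"tx": -240,"tz": -183,"ty": 10,"ry": 16,"hand": 0},{"tx": -270,"tz": -205,"ty": 15,"ry": 18,"hand": 0},{"tx": -300,"tz": -228,"ty": 20,"ry": 19.6,"hand": 0},{"tx": -330,"tz": -251,"ty": 25,"ry": 19.6,"hand": 0},{"tx": -360,"tz": -274,"ty": 30,"ry": 19.6,"hand": 0},{"tx": -390,"tz": -297,"ty": 35,"ry": 19.6,"hand": 0},{"tx": -420,"tz": -320,"ty": 40,"ry": 19.6,"hand": 0},{"tx": -450,"tz": -342,"ty": 45,"ry": 19.6,"hand": 0},{"tx": -480,"tz": -365,"ty": 50,"ry": 19.6,"hand": 0},{"tx": -500,"tz": -380,"ty": 55,"ry": 19.6,"hand": 0},{"tx": -508.5,"tz": -387,"ty": 60,"ry": 19.6,"hand": 0},{"tx": -508.5,"tz": -387,"ty": 60,"ry": 19.6,"hand": 0},{"tx": -508.5,"tz": -387,"ty": 60,"ry": 19.6,"hand": 0}]}}

```text
$.targets[0]: bad value
```

```bash
python3 - <<'E'
from workcell import ctrl
from h import *
m=ctrl.camera_model("wrist"); im=ctrl.camera("wrist"); s=ctrl.get_state()
cv2.imwrite("pics/w1.png",im[...,::-1]); print(s["position"],s["joint_positions"].round(3) if hasattr(s["joint_positions"],'round') else s["joint_positions"],s["wrist_force"],s["width"])
print(rot(s["tool_rot"]).as_matrix().round(3)); print(m["position"])
for c,st in blue(im,200,20000): print(c.round(1),st,px2w(m,c,.08,True).round(4))
E
```

```text
[ 0.21771539 -0.47734935  0.2308676 ] [-1.282  0.291 -0.154  1.127  0.     1.431] [-0.25712958 -0.1349827   0.35868797] 0.08549774494582536
[[-0.91  -0.     0.415]
 [-0.415  0.001 -0.91 ]
 [-0.    -1.    -0.001]]
[ 0.28129176 -0.44811756  0.37276189]
```

View pics/w1.png

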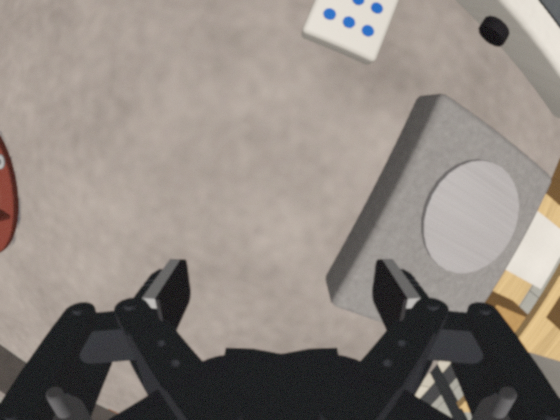

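The move was refused, so the wrist view (picture 3) still shows the start pose. I'll retry with every field given.

Emit:
{"name": "arm_command", "arguments": {"targets": [{"tx": -30,"ty": 0,"tz": -23,"rx": 0,"ry": 2,"rz": 0,"hand": 0}]}}

```text
t: 0.23
position: [0.2341, -0.4481, 0.2308]
tool_rot: [-0.136, 0.137, -0.693, 0.695]
wrist_force: [0.8, 1.1, -0.1]
width: 0.0755
```

Emit:
{"name": "arm_command", "arguments": {"targets": [{"tx": -31,"ty": 0,"tz": -25,"rx": 0,"ry": 2,"rz": 0,"hand": 0},{"tx": -62,"ty": 0,"tz": -51,"rx": 0,"ry": 4,"rz": 0,"hand": 0},{"tx": -93,"ty": 0,"tz": -76,"rx": 0,"ry": 6,"rz": 0,"hand": 0},{"tx": -124,"ty": 0,"tz": -101,"rx": 0,"ry": 8,"rz": 0,"hand": 0},{"tx": -155,"ty": 0,"tz": -127,"rx": 0,"ry": 10,"rz": 0,"hand": 0},{"tx": -186,"ty": 0,"tz": -152,"rx": 0,"ry": 12,"rz": 0,"hand": 0},{"tx": -217,"ty": 5,"tz": -177,"rx": 0,"ry": 14,"rz": 0,"hand": 0},{"tx": -248,"ty": 10,"tz": -203,"rx": 0,"ry": 16,"rz": 0,"hand": 0},{"tx": -279,"ty": 15,"tz": -228,"rx": 0,"ry": 17.6,"rz": 0,"hand": 0},{"tx": -310,"ty": 20,"tz": -253,"rx": 0,"ry": 17.6,"rz": 0,"hand": 0},{"tx": -341,"ty": 25,"tz": -279,"rx": 0,"ry": 17.6,"rz": 0,"hand": 0},{"tx": -372,"ty": 30,"tz": -304,"rx": 0,"ry": 17.6,"rz": 0,"hand": 0},{"tx": -403,"ty": 35,"tz": -329,"rx": 0,"ry": 17.6,"rz": 0,"hand": 0},{"tx": -434,"ty": 45,"tz": -355,"rx": 0,"ry": 17.6,"rz": 0,"hand": 0},{"tx": -455,"ty": 55,"tz": -372,"rx": 0,"ry": 17.6,"rz": 0,"hand": 0},{"tx": -466,"ty": 60,"tz": -380,"rx": 0,"ry": 17.6,"rz": 0,"hand": 0},{"tx": -466,"ty": 60,"tz": -380,"rx": 0,"ry": 17.6,"rz": 0,"hand": 0},{"tx": -466,"ty": 60,"tz": -380,"rx": 0,"ry": 17.6,"rz": 0,"hand": 0}]}}

```text
t: 1.73
position: [0.52, 0.085, 0.1708]
tool_rot: [-0.03, 0.031, -0.706, 0.707]
wrist_force: [-1.1, -1.0, 0.0]
width: 0.0003
```

```bash
cat > look.py <<'E'
import sys
from workcell import ctrl
from h import *
m=ctrl.camera_model("wrist"); im=ctrl.camera("wrist"); s=ctrl.get_state()
cv2.imwrite(f"pics/{sys.argv[1]}.png",im[...,::-1])
for k in("t","position","joint_positions","wrist_force","width"): print(k,np.round(s[k],4))
print(rot(s["tool_rot"]).as_matrix().round(4)); print(m["position"])
for c,st in blue(im,200,20000): print(c.round(1),st,px2w(m,c,.08,True).round(4))
E
python3 look.py w2
```

```text
t 1.7833
position [0.52   0.0843 0.1713]
joint_positions [ 2.2200e-02  3.3660e-01 -2.5230e-01  9.8280e-01 -5.0000e-04  3.0783e+00]
wrist_force [-0.5337 -0.0308  0.7821]
width -0.0001
[[-9.963e-01 -9.000e-04  8.540e-02]
 [-8.540e-02 -5.000e-04 -9.963e-01]
 [ 9.000e-04 -1.000e+00  4.000e-04]]
[0.58987688 0.09122077 0.31270639]
[282. 208.] [ 265  189   36   39 1354] [[0.5222 0.0843 0.08  ]]
[346.1 207.9] [ 328  189   38   39 1365] [[0.5265 0.0361 0.08  ]]
[404.5 207.1] [ 387  189   36   37 1184] [[ 0.5312 -0.0112  0.08  ]]
[456.8 207.6] [ 440  190   35   36 1091] [[ 0.5351 -0.06    0.08  ]]
```

View pics/w2.png

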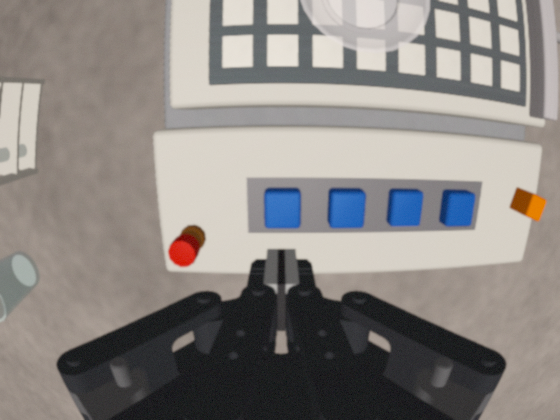

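The wrist view shows the closed fingers in front of key 1. The keys are at (282,208), (346,208), (405,207) and (457,208), the vial at (185,245) and the block at (528,204). The top camera agrees to about 3 mm, so I'll descend over key 1.

Emit:
{"name": "arm_command", "arguments": {"targets": [{"tx": -1,"ty": 25,"tz": -0.5,"rx": 0,"ry": 0,"rz": 0,"hand": 0},{"tx": -1,"ty": 50,"tz": -0.5,"rx": 0,"ry": 0,"rz": 0,"hand": 0},{"tx": -1,"ty": 70,"tz": -0.5,"rx": 0,"ry": 0,"rz": 0,"hand": 0},{"tx": -1,"ty": 80,"tz": -0.5,"rx": 0,"ry": 0,"rz": 0,"hand": 0},{"tx": -1,"ty": 86,"tz": -0.5,"rx": 0,"ry": 0,"rz": 0,"hand": 0},{"tx": -1,"ty": 87,"tz": -0.5,"rx": 0,"ry": 0,"rz": 0,"hand": 0},{"tx": -1,"ty": 87,"tz": -0.5,"rx": 0,"ry": 0,"rz": 0,"hand": 0},{"tx": -1,"ty": 87,"tz": -0.5,"rx": 0,"ry": 0,"rz": 0,"hand": 0}]}}

```text
t: 2.45
position: [0.5224, 0.0855, 0.0855]
tool_rot: [-0.031, 0.03, -0.706, 0.706]
wrist_force: [-0.1, -1.2, -0.0]
width: 0.0002
```

```bash
cat > st.py <<'E'
from workcell import ctrl
import numpy as np
P=[];F=[]
for i in range(2):
    ctrl.camera("top"); s=ctrl.get_state(); P.append(s["position"]);F.append(s["wrist_force"])
print(s["t"],np.round(P,4),np.round(F,2))
E
python3 st.py
```

```text
2.55 [[0.5223 0.0856 0.0854]
 [0.5223 0.0857 0.0853]] [[-0.03  0.07  0.11]
 [-0.14  0.22 -0.94]]
```

Emit:
{"name": "arm_command", "arguments": {"targets": [{"tx": 0,"ty": 2,"tz": 0,"rx": 0,"ry": 0,"rz": 0,"hand": 0},{"tx": 0,"ty": 4,"tz": 0,"rx": 0,"ry": 0,"rz": 0,"hand": 0},{"tx": 0,"ty": 5,"tz": 0,"rx": 0,"ry": 0,"rz": 0,"hand": 0},{"tx": 0,"ty": 5,"tz": 0,"rx": 0,"ry": 0,"rz": 0,"hand": 0},{"tx": 0,"ty": 5,"tz": 0,"rx": 0,"ry": 0,"rz": 0,"hand": 0}]}}

```text
t: 2.97
position: [0.5218, 0.0858, 0.0794]
tool_rot: [0.03, -0.03, 0.706, -0.706]
wrist_force: [0.7, -0.1, 1.9]
width: -0.0003
```

```bash
python3 st.py
```

```text
3.0667 [[0.5218 0.0858 0.0795]
 [0.5218 0.0858 0.0795]] [[ 0.12 -0.04  2.03]
 [ 0.61  0.45  3.37]]
```

Contact at z≈0.0795 with 2–3 N. Another 1.5 mm will show whether the key gives.

Emit:
{"name": "arm_command", "arguments": {"targets": [{"tx": 0,"ty": 0.8,"tz": 0,"rx": 0,"ry": 0,"rz": 0,"hand": 0},{"tx": 0,"ty": 1.5,"tz": 0,"rx": 0,"ry": 0,"rz": 0,"hand": 0},{"tx": 0,"ty": 1.5,"tz": 0,"rx": 0,"ry": 0,"rz": 0,"hand": 0}]}}

```text
t: 3.32
position: [0.5217, 0.0858, 0.0778]
tool_rot: [0.03, -0.03, 0.706, -0.706]
wrist_force: [1.0, 1.0, 3.7]
width: 0.0002
```

```bash
python3 st.py
```

```text
3.4167 [[0.5217 0.0858 0.0779]
 [0.5217 0.0858 0.0779]] [[ 0.84 -0.05  3.03]
 [ 0.3   0.69  4.01]]
```

Key 1 gives (1.6 mm more travel, force only ~3.6 N), so it is free. Now key 2, to the same height.

Emit:
{"name": "arm_command", "arguments": {"targets": [{"tx": 0,"ty": -6,"tz": 0,"rx": 0,"ry": 0,"rz": 0,"hand": 0},{"tx": 0,"ty": -14,"tz": 0,"rx": 0,"ry": 0,"rz": 0,"hand": 0},{"tx": 0,"ty": -14,"tz": 15,"rx": 0,"ry": 0,"rz": 0,"hand": 0},{"tx": 0,"ty": -14,"tz": 35,"rx": 0,"ry": 0,"rz": 0,"hand": 0},{"tx": 0,"ty": -14,"tz": 47,"rx": 0,"ry": 0,"rz": 0,"hand": 0},{"tx": 0,"ty": -14,"tz": 50,"rx": 0,"ry": 0,"rz": 0,"hand": 0},{"tx": 0,"ty": -14,"tz": 50,"rx": 0,"ry": 0,"rz": 0,"hand": 0},{"tx": 0,"ty": -8,"tz": 50,"rx": 0,"ry": 0,"rz": 0,"hand": 0},{"tx": 0,"ty": -5,"tz": 50,"rx": 0,"ry": 0,"rz": 0,"hand": 0},{"tx": 0,"ty": -3,"tz": 50,"rx": 0,"ry": 0,"rz": 0,"hand": 0},{"tx": 0,"ty": -2,"tz": 50,"rx": 0,"ry": 0,"rz": 0,"hand": 0},{"tx": 0,"ty": -1,"tz": 50,"rx": 0,"ry": 0,"rz": 0,"hand": 0},{"tx": 0,"ty": 0,"tz": 50,"rx": 0,"ry": 0,"rz": 0,"hand": 0},{"tx": 0,"ty": 0,"tz": 50,"rx": 0,"ry": 0,"rz": 0,"hand": 0},{"tx": 0,"ty": 0,"tz": 50,"rx": 0,"ry": 0,"rz": 0,"hand": 0}]}}

```text
t: 4.67
position: [0.5257, 0.0362, 0.0779]
tool_rot: [0.03, -0.03, 0.707, -0.706]
wrist_force: [-2.6, 2.0, 3.2]
width: -0.0001
```

```bash
python3 st.py
```

```text
4.7667 [[0.5257 0.0361 0.0779]
 [0.5259 0.036  0.078 ]] [[-2.29  1.72  2.91]
 [-2.07  2.6   3.6 ]]
```

Key 2 also carries ~3.2 N about 2 mm below free height, where a latched key would not be touched at all. It is free. Next is key 3.

Emit:
{"name": "arm_command", "arguments": {"targets": [{"tx": 0,"ty": -6,"tz": 0,"rx": 0,"ry": 0,"rz": 0,"hand": 0},{"tx": 0,"ty": -14,"tz": 0,"rx": 0,"ry": 0,"rz": 0,"hand": 0},{"tx": 0,"ty": -14,"tz": 15,"rx": 0,"ry": 0,"rz": 0,"hand": 0},{"tx": 0,"ty": -14,"tz": 35,"rx": 0,"ry": 0,"rz": 0,"hand": 0},{"tx": 0,"ty": -14,"tz": 47,"rx": 0,"ry": 0,"rz": 0,"hand": 0},{"tx": 0,"ty": -14,"tz": 50,"rx": 0,"ry": 0,"rz": 0,"hand": 0},{"tx": 0,"ty": -14,"tz": 50,"rx": 0,"ry": 0,"rz": 0,"hand": 0},{"tx": 0,"ty": -8,"tz": 50,"rx": 0,"ry": 0,"rz": 0,"hand": 0},{"tx": 0,"ty": -5,"tz": 50,"rx": 0,"ry": 0,"rz": 0,"hand": 0},{"tx": 0,"ty": -4,"tz": 50,"rx": 0,"ry": 0,"rz": 0,"hand": 0},{"tx": 0,"ty": -4,"tz": 50,"rx": 0,"ry": 0,"rz": 0,"hand": 0},{"tx": 0,"ty": -3,"tz": 50,"rx": 0,"ry": 0,"rz": 0,"hand": 0},{"tx": 0,"ty": -2,"tz": 50,"rx": 0,"ry": 0,"rz": 0,"hand": 0},{"tx": 0,"ty": -1,"tz": 50,"rx": 0,"ry": 0,"rz": 0,"hand": 0},{"tx": 0,"ty": 0,"tz": 50,"rx": 0,"ry": 0,"rz": 0,"hand": 0},{"tx": 0,"ty": 0,"tz": 50,"rx": 0,"ry": 0,"rz": 0,"hand": 0},{"tx": 0,"ty": 0,"tz": 50,"rx": 0,"ry": 0,"rz": 0,"hand": 0}]}}

```text
t: 6.18
position: [0.5301, -0.0139, 0.0778]
tool_rot: [0.03, -0.03, 0.706, -0.706]
wrist_force: [-0.3, -0.2, -0.8]
width: -0.0002
```

```bash
python3 st.py
```

```text
6.2833 [[ 0.5301 -0.0139  0.0778]
 [ 0.5301 -0.0139  0.0779]] [[-0.36 -0.86 -0.04]
 [ 0.63  0.64 -0.19]]
```

There is no force at 77.8 mm, so key 3 stands lower. I'll touch it lightly in small steps.

Emit:
{"name": "arm_command", "arguments": {"targets": [{"tx": 0,"ty": 0.4,"tz": 0,"rx": 0,"ry": 0,"rz": 0,"hand": 0},{"tx": 0,"ty": 0.8,"tz": 0,"rx": 0,"ry": 0,"rz": 0,"hand": 0},{"tx": 0,"ty": 0.8,"tz": 0,"rx": 0,"ry": 0,"rz": 0,"hand": 0}]}}

```text
t: 6.53
position: [0.5302, -0.0139, 0.0772]
tool_rot: [-0.03, 0.03, -0.706, 0.706]
wrist_force: [-0.6, -0.0, 1.0]
width: 0.0003
```

```bash
python3 st.py
```

```text
6.6333 [[ 0.5302 -0.0139  0.0771]
 [ 0.5302 -0.0139  0.0771]] [[-0.2   0.77  2.42]
 [ 0.12  0.42  2.07]]
```

Emit:
{"name": "arm_command", "arguments": {"targets": [{"tx": 0,"ty": 0.1,"tz": 0,"rx": 0,"ry": 0,"rz": 0,"hand": 0},{"tx": 0,"ty": 0.1,"tz": 0,"rx": 0,"ry": 0,"rz": 0,"hand": 0}]}}

```text
t: 6.8
position: [0.5302, -0.0139, 0.0771]
tool_rot: [-0.03, 0.03, -0.706, 0.706]
wrist_force: [-0.4, 0.0, 3.5]
width: -0.0003
```

```bash
python3 st.py
```

```text
6.9 [[ 0.5302 -0.0139  0.0771]
 [ 0.5302 -0.0139  0.0771]] [[-0.84  0.1   4.49]
 [-1.12  0.3   4.48]]
```

Key 3 stays at 77.1 mm under ~4 N, so it is the latched one. Key 4 still gets its tap before I press key 3.

Emit:
{"name": "arm_command", "arguments": {"targets": [{"tx": 0,"ty": -6,"tz": 0,"rx": 0,"ry": 0,"rz": 0,"hand": 0},{"tx": 0,"ty": -15,"tz": 0,"rx": 0,"ry": 0,"rz": 0,"hand": 0},{"tx": 0,"ty": -15,"tz": 15,"rx": 0,"ry": 0,"rz": 0,"hand": 0},{"tx": 0,"ty": -15,"tz": 35,"rx": 0,"ry": 0,"rz": 0,"hand": 0},{"tx": 0,"ty": -15,"tz": 47,"rx": 0,"ry": 0,"rz": 0,"hand": 0},{"tx": 0,"ty": -15,"tz": 50,"rx": 0,"ry": 0,"rz": 0,"hand": 0},{"tx": 0,"ty": -15,"tz": 50,"rx": 0,"ry": 0,"rz": 0,"hand": 0},{"tx": 0,"ty": -9,"tz": 50,"rx": 0,"ry": 0,"rz": 0,"hand": 0},{"tx": 0,"ty": -6,"tz": 50,"rx": 0,"ry": 0,"rz": 0,"hand": 0},{"tx": 0,"ty": -5,"tz": 50,"rx": 0,"ry": 0,"rz": 0,"hand": 0},{"tx": 0,"ty": -5,"tz": 50,"rx": 0,"ry": 0,"rz": 0,"hand": 0},{"tx": 0,"ty": -4,"tz": 50,"rx": 0,"ry": 0,"rz": 0,"hand": 0},{"tx": 0,"ty": -3,"tz": 50,"rx": 0,"ry": 0,"rz": 0,"hand": 0},{"tx": 0,"ty": -2,"tz": 50,"rx": 0,"ry": 0,"rz": 0,"hand": 0},{"tx": 0,"ty": -0.9,"tz": 50,"rx": 0,"ry": 0,"rz": 0,"hand": 0},{"tx": 0,"ty": -0.9,"tz": 50,"rx": 0,"ry": 0,"rz": 0,"hand": 0},{"tx": 0,"ty": -0.9,"tz": 50,"rx": 0,"ry": 0,"rz": 0,"hand": 0}]}}

```text
t: 8.32
position: [0.5344, -0.0635, 0.0779]
tool_rot: [0.03, -0.03, 0.707, -0.706]
wrist_force: [-0.3, 2.4, 4.6]
width: 0.0
```

```bash
python3 st.py
```

```text
8.4167 [[ 0.5344 -0.0635  0.0779]
 [ 0.5345 -0.0635  0.0779]] [[-0.77  2.63  3.32]
 [-0.8   3.78  3.74]]
```

Key 4 is free (~3.5 N at 77.9 mm). Back to key 3 for the firm press, stopping just before the end stop to read the force.

Emit:
{"name": "arm_command", "arguments": {"targets": [{"tx": 0,"ty": -6,"tz": 0,"rx": 0,"ry": 0,"rz": 0,"hand": 0},{"tx": 0,"ty": -15,"tz": 0,"rx": 0,"ry": 0,"rz": 0,"hand": 0},{"tx": 0,"ty": -15,"tz": -15,"rx": 0,"ry": 0,"rz": 0,"hand": 0},{"tx": 0,"ty": -15,"tz": -35,"rx": 0,"ry": 0,"rz": 0,"hand": 0},{"tx": 0,"ty": -15,"tz": -47,"rx": 0,"ry": 0,"rz": 0,"hand": 0},{"tx": 0,"ty": -15,"tz": -50,"rx": 0,"ry": 0,"rz": 0,"hand": 0},{"tx": 0,"ty": -15,"tz": -50,"rx": 0,"ry": 0,"rz": 0,"hand": 0},{"tx": 0,"ty": -9,"tz": -50,"rx": 0,"ry": 0,"rz": 0,"hand": 0},{"tx": 0,"ty": -5,"tz": -50,"rx": 0,"ry": 0,"rz": 0,"hand": 0},{"tx": 0,"ty": -3,"tz": -50,"rx": 0,"ry": 0,"rz": 0,"hand": 0},{"tx": 0,"ty": -1,"tz": -50,"rx": 0,"ry": 0,"rz": 0,"hand": 0},{"tx": 0,"ty": 0,"tz": -50,"rx": 0,"ry": 0,"rz": 0,"hand": 0},{"tx": 0,"ty": 1,"tz": -50,"rx": 0,"ry": 0,"rz": 0,"hand": 0},{"tx": 0,"ty": 2,"tz": -50,"rx": 0,"ry": 0,"rz": 0,"hand": 0},{"tx": 0,"ty": 3,"tz": -50,"rx": 0,"ry": 0,"rz": 0,"hand": 0},{"tx": 0,"ty": 4,"tz": -50,"rx": 0,"ry": 0,"rz": 0,"hand": 0},{"tx": 0,"ty": 5,"tz": -50,"rx": 0,"ry": 0,"rz": 0,"hand": 0},{"tx": 0,"ty": 5.5,"tz": -50,"rx": 0,"ry": 0,"rz": 0,"hand": 0},{"tx": 0,"ty": 5.5,"tz": -50,"rx": 0,"ry": 0,"rz": 0,"hand": 0}]}}

```text
t: 10.0
position: [0.5299, -0.0142, 0.0728]
tool_rot: [-0.03, 0.03, -0.706, 0.707]
wrist_force: [-3.2, -1.0, 8.9]
width: -0.0001
```

```bash
python3 st.py
```

```text
10.1 [[ 0.5299 -0.0142  0.0728]
 [ 0.5299 -0.0143  0.0728]] [[-4.09 -1.36  8.65]
 [-3.54 -1.39  9.1 ]]
```

Emit:
{"name": "arm_command", "arguments": {"targets": [{"tx": 0,"ty": 0.5,"tz": 0,"rx": 0,"ry": 0,"rz": 0,"hand": 0},{"tx": 0,"ty": 1.0,"tz": 0,"rx": 0,"ry": 0,"rz": 0,"hand": 0},{"tx": 0,"ty": 1.2,"tz": 0,"rx": 0,"ry": 0,"rz": 0,"hand": 0},{"tx": 0,"ty": 1.2,"tz": 0,"rx": 0,"ry": 0,"rz": 0,"hand": 0}]}}

```text
t: 10.43
position: [0.5299, -0.0142, 0.072]
tool_rot: [-0.03, 0.03, -0.706, 0.707]
wrist_force: [-6.0, -0.8, 12.5]
width: 0.0001
```

```bash
python3 st.py
```

```text
10.5333 [[ 0.5299 -0.0143  0.072 ]
 [ 0.5299 -0.0142  0.072 ]] [[-5.29 -0.92 13.05]
 [-5.35 -2.05 12.95]]
```

The end stop is reached (72.0 mm, 13 N). Now I'll lift straight off and look.

Emit:
{"name": "arm_command", "arguments": {"targets": [{"tx": 0,"ty": -3,"tz": 0,"rx": 0,"ry": 0,"rz": 0,"hand": 0},{"tx": 0,"ty": -8,"tz": 0,"rx": 0,"ry": 0,"rz": 0,"hand": 0},{"tx": 0,"ty": -15,"tz": 0,"rx": 0,"ry": 0,"rz": 0,"hand": 0},{"tx": 0,"ty": -35,"tz": 0,"rx": 0,"ry": 0,"rz": 0,"hand": 0},{"tx": 0,"ty": -65,"tz": 0,"rx": 0,"ry": 0,"rz": 0,"hand": 0},{"tx": 0,"ty": -90,"tz": 0,"rx": 0,"ry": 0,"rz": 0,"hand": 0},{"tx": 0,"ty": -98,"tz": 0,"rx": 0,"ry": 0,"rz": 0,"hand": 0},{"tx": 0,"ty": -98,"tz": 0,"rx": 0,"ry": 0,"rz": 0,"hand": 0},{"tx": 0,"ty": -98,"tz": 0,"rx": 0,"ry": 0,"rz": 0,"hand": 0}]}}

```text
t: 11.28
position: [0.5302, -0.0139, 0.1689]
tool_rot: [-0.03, 0.03, -0.706, 0.706]
wrist_force: [0.5, -0.2, -1.0]
width: -0.0002
```

```bash
python3 look.py w3
```

```text
t 11.3333
position [ 0.5295 -0.0138  0.1681]
joint_positions [-1.6420e-01  3.4470e-01 -2.4940e-01  9.7790e-01  1.0000e-04  2.8917e+00]
wrist_force [-0.1269 -0.7761 -0.5109]
width 0.0001
[[-9.963e-01 -1.200e-03  8.560e-02]
 [-8.560e-02  3.000e-04 -9.963e-01]
 [ 1.100e-03 -1.000e+00 -4.000e-04]]
[ 0.59973542 -0.00779988  0.31086401]
[282.9 210.9] [ 265  191   37   40 1365] [[ 0.5309 -0.0153  0.08  ]]
[347.2 210.6] [ 329  191   38   40 1390] [[ 0.5353 -0.0635  0.08  ]]
[158.8 210.5] [ 140  192   38   38 1284] [[0.5228 0.0808 0.08  ]]
[218.3 210.9] [ 200  192   37   39 1373] [[0.5267 0.033  0.08  ]]
```

View pics/w3.png

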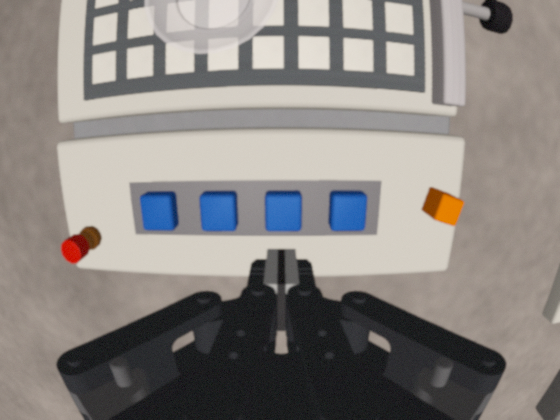

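The vial (80,245), block (443,206) and dish are where they were. Key 3 (283,211) looks like the others, but from straight above its height isn't visible. I'll repeat the earlier viewpoint over key 1 and compare its parallax with the picture from before.

Emit:
{"name": "arm_command", "arguments": {"targets": [{"tx": 0,"ty": -2,"tz": -15,"rx": 0,"ry": 0,"rz": 0,"hand": 0},{"tx": 0,"ty": -2,"tz": -40,"rx": 0,"ry": 0,"rz": 0,"hand": 0},{"tx": 1,"ty": -2,"tz": -70,"rx": 0,"ry": 0,"rz": 0,"hand": 0},{"tx": 1,"ty": -2,"tz": -90,"rx": 0,"ry": 0,"rz": 0,"hand": 0},{"tx": 1,"ty": -2,"tz": -99,"rx": 0,"ry": 0,"rz": 0,"hand": 0},{"tx": 1,"ty": -2,"tz": -99,"rx": 0,"ry": 0,"rz": 0,"hand": 0},{"tx": 1,"ty": -2,"tz": -99,"rx": 0,"ry": 0,"rz": 0,"hand": 0},{"tx": 1,"ty": -2,"tz": -99,"rx": 0,"ry": 0,"rz": 0,"hand": 0}]}}

```text
t: 12.0
position: [0.5205, 0.0837, 0.1705]
tool_rot: [-0.03, 0.03, -0.706, 0.707]
wrist_force: [0.3, -0.8, 0.2]
width: -0.0001
```

```bash
python3 look.py w4; python3 - <<'E'
import cv2,numpy as np
a,b=[cv2.imread(f"pics/{n}.png")[160:260,220:500] for n in("w2","w4")]
cv2.imwrite("pics/cmp.png",cv2.resize(np.vstack([a,b]),None,fx=2.8,fy=2.8,interpolation=cv2.INTER_CUBIC))
E
```

```text
t 12.05
position [0.5206 0.0836 0.1707]
joint_positions [ 2.0800e-02  3.3770e-01 -2.5240e-01  9.8130e-01 -4.0000e-04  3.0776e+00]
wrist_force [ 0.3585 -0.8746 -0.0575]
width 0.0001
[[-9.964e-01 -6.000e-04  8.470e-02]
 [-8.460e-02 -4.000e-04 -9.964e-01]
 [ 6.000e-04 -1.000e+00  3.000e-04]]
[0.59028848 0.08986644 0.31242501]
[280.5 208.7] [ 263  189   36   40 1388] [[0.5222 0.0842 0.08  ]]
[344.5 208.4] [ 327  189   37   40 1369] [[0.5265 0.036  0.08  ]]
[403.8 208.3] [ 386  190   37   38 1271] [[ 0.5308 -0.012   0.08  ]]
[455.7 208.1] [ 439  190   35   37 1100] [[ 0.535 -0.06   0.08 ]]
```

View pics/cmp.png

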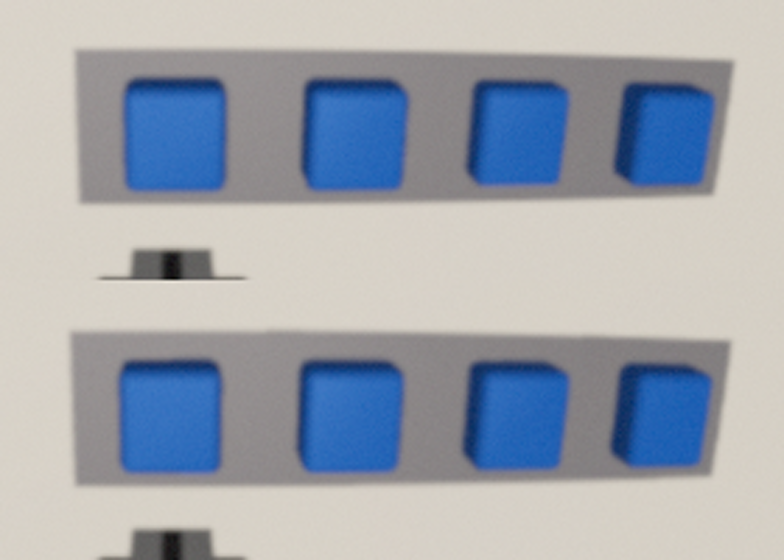

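The comparison crop (before above, after below) shows key 3 taller than before. Its blob grew from 1184 to 1271 px and shifted outward by about 0.7 px relative to key 2 and key 4, while the other three barely changed. Handing in, with the tool 90 mm clear.

```bash
python3 -c "
from workcell import ctrl
print(ctrl.finish_job(), ctrl.get_state()['t'])"
```

```text
the job is handed in; nothing more can be done
the job is handed in; nothing more can be done
```

I tapped keys 1 to 4 from left to right with closed fingertips and found key 3 latched. I then pressed key 3 down and released it, and it sprang up. The job is handed in at about 12 s of robot time, with no verdict reported.

| Key | What the tap showed |
|---|---|
| 1, 2, 4 | Gave about 2 mm under 3–4 N, so free |
| 3 | Touched only at 77.1 mm and did not move under about 4 N, so latched |

- **Press:** key 3 went to its end stop at 72.0 mm under 13 N. The free keys were never pressed more than about 2 mm.
- **Key 3 up:** the same camera view before and after shows it taller than before, matching the other keys. The difference is small (its blob grew from 1184 to 1271 px), and I did not touch it again to confirm.
- **Everything else:** the last wrist pictures show the vial, block and dish where they were. I did not look at the other bench objects again, but the tool never went near them. The fingers were about 90 mm above the keys at hand-in.
- **Other points:** the first move call was refused because some fields were missing, and the arm did not move. Sideways forces of about 2–5 N appeared during some of the taps and the press, well under the limits.

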